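# Unload the worn roller from its sprung carrier

### The arm

A 6-joint arm with a two-finger parallel gripper is mounted at the origin on the work surface. World frame = base frame: x ahead of the robot, y to its left, z up, the work surface at z = 0. Lengths are in m, angles in rad, forces in N, time in s.
With the tool pointing down it reaches from about 0.25 to 0.725 m from the base axis. Payload 4 kg.
Tool frame: the origin (TCP) lies on the centre line of the jaws, within the pads' length; the fingertips stand 22 mm ahead of it and the grasp point (between the pads) lies 3 mm ahead of it; z points along the fingers, y is the direction in which the jaws open and shut (so a half turn about z gives the same grasp; the last joint's range is limited). The gripper opens to 85 mm and grips with 20 to 120 N. Pads are 22 mm wide; open, the fingers measure 114 mm over their backs; the gripper's body (76 mm by 85 mm) begins 54 mm behind the grasp point. The pads swing forward as they close: fully open they stand 13 mm farther back than shut.
Start: joints at [0, 0.241, 0.005, 1.335, 0, 1.571], TCP at [0.5, -0, 0.253] pointing down, gripper open.
Joint ranges: [-2.72, 2.72], [-1.05, 1.87], [-1.09, 1.28], [-1.99, 2.15], [-1.42, 1.44], [-3.14, 3.14]. Speed limits (rad/s): [2.79, 2.79, 3.14, 3.14, 3.14, 3.14].

### API

Orientations are given as [roll, pitch, yaw] about the fixed x, y, z axes, in that order (R = Rz(yaw) Ry(pitch) Rx(roll)).
In Python, from workcell import bot, sense, read_camera, camera_params, ticket, models gives the robot as it stands. The module is installed in compiled form; this text tells all that it offers. Calls block until the motion is done:
- bot.movep(position, orientation): joint-space move of the TCP to a pose.
- bot.movel(position, attitude=None, speed=0.15, f_stop=None): straight line of the TCP; attitude=None keeps the orientation; speed is the mean speed in m/s. With f_stop (N) it stops when the force on the tool has changed by that much, and returns True; else False.
- bot.set_joints(angles): joint-space move.
- bot.gripper_open() and bot.grab(): open the fingers fully, or close them until they stop; the grip force is fixed at half the most.
- bot.wait(seconds).
- bot.solve_ik(position, orientation): joint angles nearest the present ones, or None.
- sense(): the state.
- read_camera(name): name is "scene" or "side" or "wrist"; returns (picture, depth): 384x512x3 uint8, blue, green, red; 384x512 float32, m along the optical axis (not along the pixel's ray), 0 where there is no reading.
- camera_params(name): a dict with "fx", "fy", "cx", "cy" (pixels), "world_to_cam" (4x4, takes a point from world to camera coordinates); the wrist camera has in their place "mount" (4x4, takes a point from camera to tool coordinates, whose origin is the TCP and whose axes are the flange's). Camera axes: x right, y down, z forward; pixel columns grow to the right and rows downward; lengths in m; the calibration is good to about 2 mm. A picture is of the moment at which its call begins: read the wrist's pose just before it. camera_params takes no time and is no camera call.
A pose or a line that the arm cannot do raises bot.IKError and nothing moves.
- ticket.hand_in(): hands the job in, once; it reports no verdict.
Trained networks look in the newest picture that a camera, given by its name, has taken for a name from the list of things; names that differ only in an ending like _2 or _b are one class to them, and where a whole thing is asked for, a point or a joint stands for the part that bears it (a point fixed in the world has none). Each returns a list of dicts, best first, with "conf" (0 to 1); they miss things now and then, are a little off and sometimes report something else, mostly with a low value. They report only what shows in the picture. A call takes as long as a camera call. They do not tell look-alikes from the thing itself.
- models.masks_of(camera, query): "mask" (384x512 bool, what is visible of it) and "xy" ([column, row] as shares, 0 to 1, of the picture: columns of its width, rows of its height, amid what is visible of it).
- models.pinpoint(camera, query): "xy" ([column, row] as shares, 0 to 1, of the picture: columns of its width, rows of its height: a listed point, or the origin of a listed thing).
The state is a dict: "time": time; "joint_pos": joint angles; "dq": joint speeds; "joint_efforts": joint torques, N m; "tcp_pos": TCP position; "tool_rot": TCP orientation; "contact_force": force on the tool from outside, world axes, zero at the start; "torque": the same for the moment, N m; "grip_width": finger opening in m.
Only numpy, scipy, OpenCV 4.12 (cv2) and the standard library are available. Lean on these libraries where they do the work, as an engineer would, in place of code of your own. Each camera call takes 0.05 s, during which the arm holds its last target.

### The job

Unload the worn red roller: set its carrier down square in the rimmed seat on top of the unloading stand and let go of it, then take the black knob and pull the sprung spindle right out to its stop, holding it there a moment, so that the roller drops into the chute and rolls down to its end. Ease the knob fully back in without letting it snap, and leave the carrier sitting in its seat; do not knock the steel weight, the green spare roller or the beaker about.

Things in the scene. Friction and masses are not known exactly. Their poses are not given: they have to be found in the camera images.
- carrier: Roller carrier, loose, about 0.6 kg: two grey cheeks joined by a blue bridge on top, barrel and black knob at the +y end. Origin: centre of the underside of its feet. Cheeks: y 28.5 to 40.5 mm on either side, feet 92 mm long (x), 22 high, upper part 40 mm long, 62 high. Spindle axis along y, 36 mm above the feet; barrel 24 mm thick, y 40.5 to 74.5. Overall y -40.5 to 112 mm.
- bridge (a point): Centre of the carrier's blue bridge bar, the place to lift it by, 77 mm above the feet. Axes as the carrier's. Bar 20 mm wide (x), 81 mm long (y), 30 mm high (62 to 92 mm above the feet). The roller hangs below it between the cheeks, its top under 59 mm, and comes along when the carrier is lifted.
- knob (a point): Centre of the black pull knob on the spindle's outer end. Axes as the carrier's. Grip block 24 mm wide (x), 28 long (y), 30 high; outer flange 32 wide, 36 high, from 14 to 20 mm beyond this point in y. Home: 92 mm along the carrier's +y from its origin, 36 mm above the feet; drawn out, it moves along the carrier's +y.
- spindle (a joint): Draw of the sprung spindle, m: 0 fully home, 0.066 out at its stop. A spring pulls it home, 2.6 N at home rising to 7 N at the stop, with damping 12 N per m/s and 0.3 N friction; let go far out, it snaps back. The 14 mm thick spindle carries the roller and leaves its bore only in the last millimetres.
- roller: The worn red roller, loose, 0.12 kg: tube 44 mm outer diameter, 22 mm bore, 50 mm long, origin at its centre, axis along own y. At the start it hangs on the spindle inside the carrier.
- stand: Unloading stand, fixed: aluminium seat frame on four dark legs over a dark steel sloping chute. Origin: on the bench below the middle of the seat. Chute 66 mm wide inside, runs down along own +x under the seat to an end wall 123 mm from the origin; the roller ends about 100 mm along +x, 33 mm high. The whole spans x -58 to 129 mm, y -50 to 50 mm.
- seat (a point): Centre of the seat, at the level the carrier's feet rest on, 95 mm above the bench; axes as the stand's. Pocket 98 mm (x) by 87 mm (y) for feet of 92 by 81 mm, rim 6 mm thick and 20 mm high all round, middle open for the roller. Carrier goes in with its y along the seat's y, either way round; barrel and knob overhang the rim (4 mm above it). The rim takes the pull.
- weight: Bystander: loose steel weight, 52 mm diameter, 74 mm high with a small knob, origin at the centre of its underside.
- spare_roller: Bystander: loose green spare roller standing on end, 44 mm diameter, 50 mm high, origin at the centre of its underside.
- beaker: Bystander: loose glass beaker, 64 mm diameter, 85 mm high, origin at the centre of its underside.
Not all that is in view belongs to the job. There is more than one size of the roller; the one meant has the size given above.

How it is judged:
By the outcome, as a careful person would: the job done as asked, in the order asked, and still so for the second after the job is handed in, with the robot touching nothing.
It also fails if it takes over 51 s, if anything falls off the work surface, if the arm or the gripper's body presses on something with over 40 N, if the wrist force passes 120 N, or if a joint passes its speed limit or range.

## Working session

There is one attempt and no reset: what is moved stays moved. The work goes in short steps, each a Python script; the robot and the scene stay as the last script left them, time stands still between calls to the robot, and variables do not carry over. Pictures are saved under pics/ and viewed, and the job is handed in when it is done.

```bash
mkdir -p pics; python3 - <<'E'
from workcell import bot, sense, read_camera, camera_params, ticket, models
import cv2,numpy as np
for n in ("scene","side","wrist"):
    im,d=read_camera(n); cv2.imwrite(f"pics/{n}0.png",im); np.savez(f"pics/{n}0.npz",im=im,d=d)
    p=camera_params(n); print(n,{k:np.round(v,4).tolist() for k,v in p.items()})
    if n!="wrist":
        for q in ("carrier","bridge","knob","stand","seat","roller"):
            r=models.pinpoint(n,q); print(q,[(np.round(np.array(x["xy"])*[512,384],1).tolist(),round(x["conf"],2)) for x in r[:3]])
s=sense();print(s)
E
```

```text
scene {'fx': 447.1707, 'fy': 447.1707, 'cx': 264.4169, 'cy': 197.884, 'world_to_cam': [[-0.1471, 0.9891, 0.0077, 0.07], [0.7296, 0.1137, -0.6744, -0.3852], [-0.6679, -0.0936, -0.7384, 1.4025], [0.0, 0.0, 0.0, 1.0]]}
carrier [([183.3, 186.3], 0.57)]
bridge [([184.2, 159.5], 0.72)]
knob [([201.0, 198.2], 0.79)]
stand [([342.7, 203.3], 0.92), ([271.2, 174.0], 0.35)]
seat [([349.5, 180.5], 0.79)]
roller [([129.6, 216.2], 0.69), ([182.7, 175.3], 0.63), ([181.2, 161.5], 0.57)]
side {'fx': 423.8811, 'fy': 423.8811, 'cx': 260.7274, 'cy': 192.2614, 'world_to_cam': [[0.962, -0.2732, 0.0034, -0.5897], [-0.1861, -0.6642, -0.724, 0.1829], [0.2, 0.6959, -0.6898, 0.844], [0.0, 0.0, 0.0, 1.0]]}
carrier [([237.4, 296.6], 0.92)]
bridge [([237.7, 276.1], 0.96)]
knob [([267.5, 257.4], 0.57)]
stand [([208.5, 178.7], 0.95)]
seat [([205.1, 142.8], 0.95)]
roller [([323.0, 308.4], 0.94), ([241.7, 288.7], 0.61), ([322.3, 245.4], 0.55)]
wrist {'fx': 344.3142, 'fy': 344.3142, 'cx': 253.9041, 'cy': 186.1367, 'mount': [[0.0002, -0.9609, -0.2771, 0.0705], [1.0, 0.0004, -0.0008, 0.0001], [0.0009, -0.2771, 0.9609, -0.1214], [0.0, 0.0, 0.0, 1.0]]}
{'time': 0.75, 'joint_pos': array([-1.88872722e-05,  2.40616969e-01,  5.01087050e-03,  1.33520852e+00,
       -5.82097909e-05,  1.57079413e+00]), 'dq': array([-2.20366898e-06,  7.13218554e-04,  2.42624383e-03,  1.10154399e-03,
        2.19480605e-03,  2.30288917e-03]), 'joint_efforts': array([-8.02594940e-06, -3.72121596e+01,  2.52666986e+01,  8.43669386e-04,
        4.51411410e-06,  2.55011713e-05]), 'tcp_pos': array([ 5.00001569e-01, -2.58297219e-05,  2.53302137e-01]), 'tool_rot': array([-3.14157436e+00,  5.82097508e-05,  1.57077963e+00]), 'contact_force': array([-0.19737182, -0.23202099, -0.52068838]), 'torque': array([ 0.02732987,  0.01429952, -0.05277534]), 'grip_width': 0.08543278583510383}
```

View pics/scene0.png

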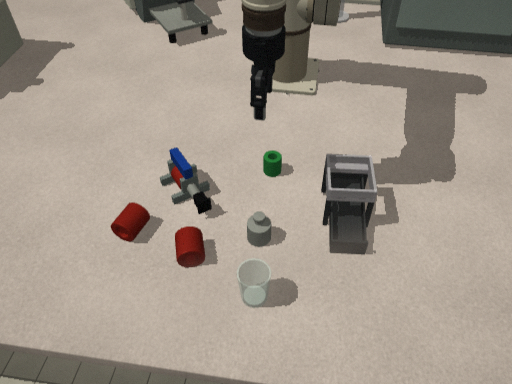

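View pics/side0.png

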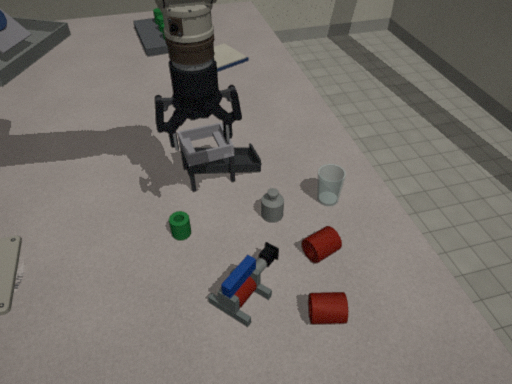

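View pics/wrist0.png

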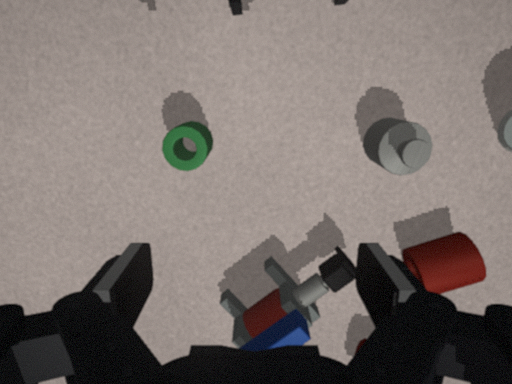

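```bash
cat > h.py <<'E'
import numpy as np,cv2
from workcell import camera_params
def cloud(n,d,mask):
    p=camera_params(n); v,u=np.where(mask&(d>0)); z=d[v,u]
    P=np.stack([(u-p["cx"])/p["fx"]*z,(v-p["cy"])/p["fy"]*z,z],1)
    T=p["world_to_cam"]; return (P-T[:3,3])@T[:3,:3]
def tri(obs):
    A=[]
    for n,uv in obs:
        p=camera_params(n);K=np.array([[p["fx"],0,p["cx"]],[0,p["fy"],p["cy"]],[0,0,1]])
        M=K@p["world_to_cam"][:3]
        A+= [uv[0]*M[2]-M[0],uv[1]*M[2]-M[1]]
    X=np.linalg.svd(np.array(A))[2][-1];return X[:3]/X[3]
def rect(P):
    r=cv2.minAreaRect((P[:,:2]*1000).astype(np.float32));return r,np.round(cv2.boxPoints(r),1).tolist()
E
python3 - <<'E'
from h import *
for nm,a,b in [("bridge",(184.2,159.5),(237.7,276.1)),("knob",(201,198.2),(267.5,257.4)),("carrier",(183.3,186.3),(237.4,296.6)),("stand",(342.7,203.3),(208.5,178.7)),("seat",(349.5,180.5),(205.1,142.8))]:
    print(nm,tri([("scene",a),("side",b)]).round(4))
for n in("scene","side"):
    f=np.load(f"pics/{n}0.npz");im=f["im"].astype(int);d=f["d"];B,G,R=im[...,0],im[...,1],im[...,2]
    roi=np.zeros(B.shape,bool)
    roi[130:220,140:220]=1 if n=="scene" else 0
    if n=="side": roi[230:330,200:285]=1
    m=(B>90)&(R<60)&(G<110)&roi
    P=cloud(n,d,m);top=P[P[:,2]>np.percentile(P[:,2],90)-0.006]
    print(n,"blue",len(P),P.mean(0).round(4),np.percentile(P[:,2],[5,50,95]).round(4),len(top),rect(top),top.mean(0))
    # knob
    P=cloud(n,d,roi);gr=(im.max(2)<50)&roi
    P=cloud(n,d,gr);P=P[P[:,2]>0.012];print("dark",len(P),np.median(P,0).round(4))
    # stand: points z 0.1..0.125
    al=np.ones(B.shape,bool);P=cloud(n,d,al)
    k=(abs(P[:,2]-0.115)<0.006)&(P[:,0]>0.3)&(P[:,0]<0.65)&(P[:,1]>0.08)&(P[:,1]<0.4)
    print("rim",k.sum(),rect(P[k]))
    for z in (0.02,0.05,0.08):pass
    for nm,x in [("green",(G>R+25)&(G>B+25)),]:
        pass
E
```

```text
bridge [ 0.5149 -0.1817  0.0812]
knob [ 0.5886 -0.1274  0.041 ]
carrier [ 0.5196 -0.1849  0.0064]
stand [0.5232 0.1862 0.0012]
seat [0.5322 0.1943 0.0972]
scene blue 208 [ 0.5228 -0.1856  0.0923] [0.09   0.0925 0.0949] 205 (((521.2820434570312, -186.33218383789062), (77.50535583496094, 19.017425537109375), 41.268699645996094), [[485.8999938964844, -204.6999969482422], [498.3999938964844, -219.0], [556.7000122070312, -167.89999389648438], [544.0999755859375, -153.60000610351562]]) [ 0.52276704 -0.18544522  0.09249711]
dark 266 [ 0.5998 -0.1211  0.0482]
rim 617 (((528.5222778320312, 190.97607421875), (113.88584899902344, 99.15834045410156), 5.219409465789795), [[467.29998779296875, 235.1999969482422], [476.29998779296875, 136.39999389648438], [589.7000122070312, 146.8000030517578], [580.7000122070312, 245.5]])
side blue 392 [ 0.5185 -0.1854  0.0935] [0.0917 0.0935 0.0953] 392 (((519.6265869140625, -184.0130615234375), (79.53236389160156, 19.779626846313477), 40.07649230957031), [[482.79998779296875, -202.0], [495.6000061035156, -217.1999969482422], [556.4000244140625, -166.0], [543.7000122070312, -150.8000030517578]]) [ 0.51848767 -0.18540336  0.09348404]
dark 270 [ 0.593  -0.1269  0.0514]
rim 470 (((528.279052734375, 194.1000518798828), (110.01301574707031, 103.98660278320312), 5.661279678344727), [[468.3999938964844, 240.39999389648438], [478.70001220703125, 136.89999389648438], [588.0999755859375, 147.8000030517578], [577.9000244140625, 251.3000030517578]])
```

```bash
python3 - <<'E'
from workcell import bot, sense, read_camera
from h import *
a=np.radians(40.6); p=[0.5203,-0.1852]
print(bot.solve_ik(p+[0.2],[np.pi,0,a]),bot.solve_ik([.528,.192,.2],[np.pi,0,a+np.radians(54.9)]))
bot.movep(p+[0.16],[np.pi,0,a])
t=sense()["time"]
bot.movel(p+[0.081],speed=0.08,f_stop=15)
bot.grab(); s=sense(); print(t,s["time"],s["grip_width"],s["contact_force"],s["tcp_pos"],s["tool_rot"])
im,d=read_camera("side");cv2.imwrite("pics/side1.png",im)
E
```

```text
[-0.34196428  0.37102553  0.04565695  1.24542774  0.          2.09102469] [0.348771   0.3895726  0.07328581 1.25450955 0.         1.82357422]
1.5917 3.3333 0.01923009081266066 [-1.36653191  3.37080605  3.96022454] [ 0.51996226 -0.18484244  0.08116491] [-3.14079339e+00 -2.66533453e-05  7.08677731e-01]
```

View pics/side1.png

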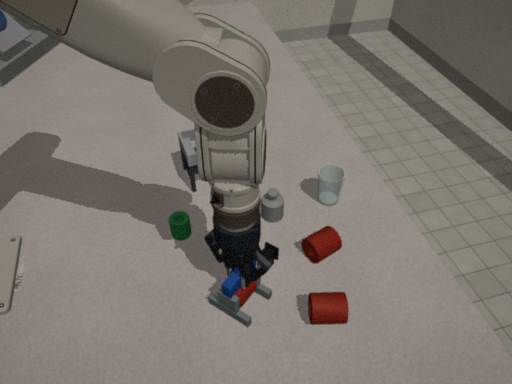

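```bash
python3 - <<'E'
from workcell import bot, sense, read_camera
from h import *
s=sense();p=s["tcp_pos"]
bot.movel([p[0],p[1],0.27],speed=0.15)
print(sense()["contact_force"],sense()["grip_width"])
a=np.radians(95.4)
bot.movep([0.528,0.02,0.28],[np.pi,0,a])
s=sense();np.savez("pics/w2pose.npz",p=s["tcp_pos"],r=s["tool_rot"])
for n in("wrist","side","scene"):
    im,d=read_camera(n);cv2.imwrite(f"pics/{n}2.png",im);np.savez(f"pics/{n}2.npz",im=im,d=d)
print(s["time"],s["tcp_pos"],s["tool_rot"])
E
```

```text
[  0.33747935   0.46086627 -10.30275804] 0.018735302597708812
5.625 [0.52776508 0.02025913 0.27951905] [-3.14073264e+00  7.37910278e-04  1.66578447e+00]
```

View pics/wrist2.png

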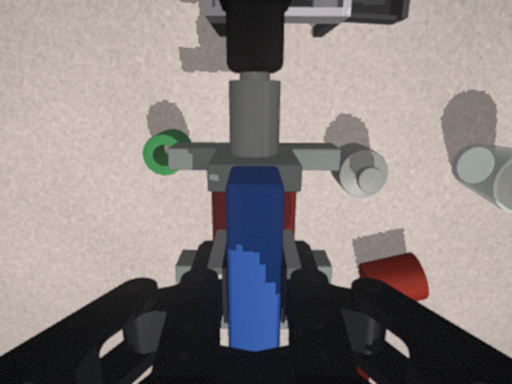

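View pics/scene2.png

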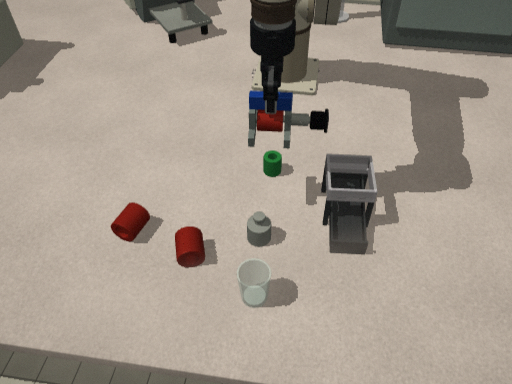

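View pics/side2.png

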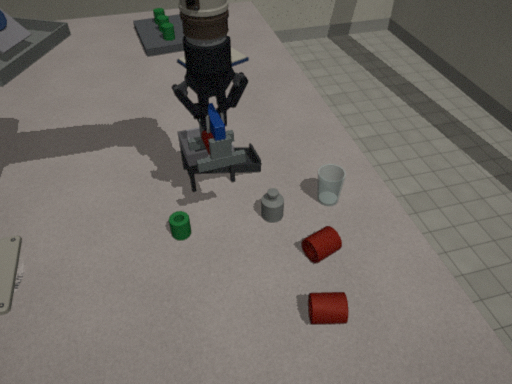

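```bash
python3 - <<'E'
from workcell import camera_params
from h import *
from scipy.spatial.transform import Rotation as Ro
q=np.load("pics/w2pose.npz");tp,tr=q["p"],q["r"];R=Ro.from_euler("xyz",tr).as_matrix()
for n in("wrist","scene","side"):
    f=np.load(f"pics/{n}2.npz");im=f["im"].astype(int);d=f["d"];B,G,Rr=im[...,0],im[...,1],im[...,2]
    m=(B>70)&(Rr<60)&(B>Rr+50)&(B>G+30)&(d>0)
    if n=="wrist":
        c=camera_params(n);v,u=np.where(m);z=d[v,u];T=c["mount"]
        X=np.stack([(u-c["cx"])/c["fx"]*z,(v-c["cy"])/c["fy"]*z,z,1+0*z],1)@T.T;X=X[:,:3]
        k=abs(X[:,2])<.05
    else:
        P=cloud(n,d,m);X=(P-tp)@R;k=(abs(X)<.1).all(1)
    X=X[k]*1000  # tool coords mm: x=carrier +y
    print(n,len(X),"min/max",np.percentile(X,[0,2,98,100],axis=0).round(1).tolist())
    # knob/dark
    if n!="side":
        mk=(im.max(2)<40)&(d>0)
        if n=="wrist":
            v,u=np.where(mk);z=d[v,u];Y=(np.stack([(u-c["cx"])/c["fx"]*z,(v-c["cy"])/c["fy"]*z,z,1+0*z],1)@T.T)[:,:3]
        else: Y=(cloud(n,d,mk)-tp)@R
        Y=Y[(Y[:,0]>.07)&(Y[:,0]<.13)&(abs(Y[:,1])<.03)&(abs(Y[:,2]-.04)<.035)]*1000
        print(" knob",len(Y),np.percentile(Y,[0,2,50,98,100],axis=0).round(1).tolist())
# rim fit: model rim top annulus rect outer 110x99, inner 98x87
from scipy.optimize import minimize
def sd(p,P):
    c,s=np.cos(p[2]),np.sin(p[2]);D=P[:,:2]*1000-p[:2];x=c*D[:,0]+s*D[:,1];y=-s*D[:,0]+c*D[:,1]
    def box(hx,hy):
        a=abs(x)-hx;b=abs(y)-hy;return np.where((a>0)&(b>0),np.hypot(np.maximum(a,0),np.maximum(b,0)),np.maximum(a,b))
    return np.abs(box(52,46.5))
for n,k in(("scene",0),("scene",2),("side",0),):
    f=np.load(f"pics/{n}{k}.npz");d=f["d"];P=cloud(n,d,d>0)
    K=(P[:,2]>.109)&(P[:,2]<.123)&(P[:,0]>.45)&(P[:,0]<.61)&(P[:,1]>.12)&(P[:,1]<.27);P=P[K]
    best=minimize(lambda p:np.mean(np.minimum(np.maximum(sd(p,P)-2.5,0),8)**2),[528,192,.094],method="Nelder-Mead",options=dict(initial_simplex=[[528,192,.094],[534,192,.094],[528,198,.094],[528,192,.15]]))
    print(n,k,len(P),best.x.round(2),np.degrees(best.x[2]).round(2),round(best.fun,3),np.median(P[:,2]))
E
```

```text
wrist 8023 min/max [[-27.6, -9.7, -15.4], [-24.4, -9.0, -12.8], [39.4, 9.3, -6.9], [40.0, 9.8, 14.8]]
 knob 4007 [[76.9, -14.4, 26.8], [77.7, -11.1, 28.1], [91.5, 0.0, 29.6], [104.8, 11.5, 37.3], [105.6, 15.4, 55.5]]
scene 273 min/max [[-43.3, -7.3, -24.5], [-43.1, -6.2, -13.1], [34.1, 11.0, 14.4], [35.0, 16.0, 16.4]]
 knob 306 [[74.3, -8.5, 25.1], [75.2, -5.3, 26.7], [91.2, 10.7, 35.7], [106.3, 16.8, 55.8], [107.0, 18.6, 60.6]]
side 297 min/max [[-43.2, -9.4, -15.0], [-42.2, -8.6, -14.0], [16.3, 8.6, 12.6], [36.1, 13.9, 14.8]]
scene 0 617 [5.2921e+02 1.9079e+02 9.0000e-02] 5.34 0.306 0.11496632764504404
scene 2 619 [5.2941e+02 1.9078e+02 9.0000e-02] 5.34 0.353 0.11505455399985211
side 0 470 [5.2844e+02 1.9289e+02 9.0000e-02] 5.18 0.489 0.11525996292531476
```

```bash
python3 - <<'E'
from workcell import bot, sense, read_camera
from h import *
a=np.radians(95.3)
bot.movep([0.5285,0.193,0.215],[np.pi,0,a])
s=sense();np.savez("pics/w3pose.npz",p=s["tcp_pos"],r=s["tool_rot"])
for n in("wrist","side","scene"):
    im,d=read_camera(n);cv2.imwrite(f"pics/{n}3.png",im);np.savez(f"pics/{n}3.npz",im=im,d=d)
print(s["time"],s["tcp_pos"],s["tool_rot"])
sc=cv2.imread("pics/scene3.png")[80:230,250:450];sd=cv2.imread("pics/side3.png")[80:230,130:330]
cv2.imwrite("pics/c3.png",np.hstack([cv2.resize(sc,(400,300),interpolation=2),cv2.resize(sd,(400,300),interpolation=2)]))
E
```

```text
6.5417 [0.52854665 0.19285623 0.21452976] [-3.14093608e+00  9.17742614e-04  1.66333482e+00]
```

View pics/wrist3.png

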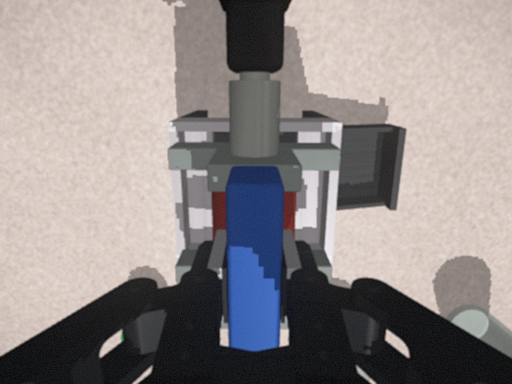

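View pics/c3.png

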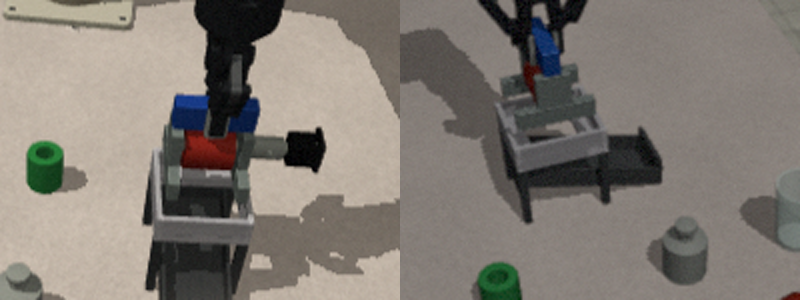

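```bash
python3 - <<'E'
from workcell import camera_params
from h import *
f=np.load("pics/wrist3.npz");d=f["d"];c=camera_params("wrist");T=c["mount"]
v,u=np.where((d>0)&(np.arange(384)[:,None]<265)&(np.arange(512)[None]<350)&(np.arange(512)[None]>160));z=d[v,u]
X=(np.stack([(u-c["cx"])/c["fx"]*z,(v-c["cy"])/c["fy"]*z,z,1+0*z],1)@T.T)[:,:3]*1000
h=np.histogram(X[:,2],bins=np.arange(-20,230,4));print([(int(b),int(a)) for a,b in zip(*h) if a>60])
# feet top
F=X[(abs(X[:,2]-59)<4)&(X[:,0]>20)&(X[:,0]<50)]
print("feet",len(F),np.percentile(F,[0,1,50,99,100],axis=0).round(1).tolist())
Rm=X[(abs(X[:,2]-99.5)<4)]
print("rim",len(Rm),np.percentile(Rm,[0,1,50,99,100],axis=0).round(1).tolist())
print(np.median(Rm[:,2]))
fr=Rm[Rm[:,0]>40];
for lo in range(-56,56,8):
    k=fr[(fr[:,1]>=lo)&(fr[:,1]<lo+8)]
    if len(k)>3: print("front",lo,len(k),k[:,0].min().round(1),k[:,0].max().round(1))
for lo in range(-10,64,8):
    k=Rm[(Rm[:,0]>=lo)&(Rm[:,0]<lo+8)];a=k[k[:,1]<-30];b=k[k[:,1]>30]
    print("sides",lo,[ (len(q),q[:,1].min().round(1),q[:,1].max().round(1)) for q in (a,b) if len(q)>3])
for lo in range(20,50,4):
    k=F[(F[:,0]>=lo)&(F[:,0]<lo+4)]
    if len(k):print("feet",lo,len(k),k[:,1].min(),k[:,1].max())
E
```

```text
[(-16, 1143), (-12, 3856), (-8, 384), (-4, 442), (0, 388), (4, 378), (8, 301), (12, 222), (16, 1272), (20, 187), (24, 227), (28, 4302), (32, 3311), (36, 1493), (40, 478), (44, 145), (48, 68), (56, 1929), (60, 260), (64, 232), (68, 222), (72, 203), (76, 137), (96, 2987), (100, 325), (104, 319), (108, 308), (112, 308), (116, 4047), (120, 135), (124, 90), (144, 96), (172, 116), (180, 104), (184, 89), (196, 605), (200, 155), (208, 439), (212, 17668)]
feet 2043 [[27.2, -46.4, 55.1], [27.5, -45.5, 56.5], [34.7, -15.6, 58.4], [39.6, 45.0, 62.4], [39.7, 45.7, 63.0]]
rim 3265 [[-50.7, -55.3, 96.4], [-44.0, -54.7, 97.2], [14.6, 17.1, 98.7], [49.2, 55.0, 103.0], [49.4, 55.3, 103.5]]
98.74175098007245
front -56 163 40.1 49.4
front -48 129 43.4 49.4
front -40 128 43.4 49.3
front -32 125 43.3 49.3
front -24 124 43.4 49.3
front 8 10 43.4 49.2
front 16 120 43.4 49.3
front 24 129 43.4 49.2
front 32 126 43.4 49.2
front 40 125 43.3 49.2
front 48 170 40.0 49.2
sides -10 [(123, np.float64(-55.0), np.float64(-48.6)), (113, np.float64(48.8), np.float64(55.0))]
sides -2 [(117, np.float64(-54.9), np.float64(-48.7)), (120, np.float64(48.9), np.float64(55.2))]
sides 6 [(121, np.float64(-54.9), np.float64(-48.5)), (121, np.float64(48.8), np.float64(55.3))]
sides 14 [(70, np.float64(-54.8), np.float64(-48.7)), (55, np.float64(48.9), np.float64(55.0))]
sides 22 []
sides 30 [(47, np.float64(-54.8), np.float64(-48.6)), (64, np.float64(48.9), np.float64(55.3))]
sides 38 [(255, np.float64(-55.0), np.float64(-30.4)), (257, np.float64(30.1), np.float64(55.1))]
sides 46 [(225, np.float64(-54.6), np.float64(-30.3)), (228, np.float64(30.2), np.float64(55.3))]
sides 54 []
sides 62 []
feet 24 45 -45.728879832246115 45.31712065661572
feet 28 561 -46.12928595626514 45.695342799581
feet 32 646 -46.226943870834425 45.472988493417105
feet 36 791 -46.37787206220313 45.65277321523538
```

```bash
python3 - <<'E'
from workcell import bot, sense, read_camera
from h import *
x,y=0.5289,0.1937
bot.movel([x,y,0.199],speed=0.08)
r=bot.movel([x,y,0.1735],speed=0.03,f_stop=8)
s=sense();print(r,s["time"],s["tcp_pos"],s["tool_rot"],s["contact_force"],s["torque"])
for n in("wrist",):
    im,d=read_camera(n);cv2.imwrite(f"pics/{n}4.png",im);np.savez(f"pics/{n}4.npz",im=im,d=d)
E
```

```text
True 7.7583 [0.52833826 0.19345343 0.17610504] [-3.14027141e+00  5.19131546e-04  1.66331965e+00] [-0.96152742 -1.05302665  7.11663269] [ 0.07321331 -0.26363578 -0.03309528]
```

View pics/wrist4.png

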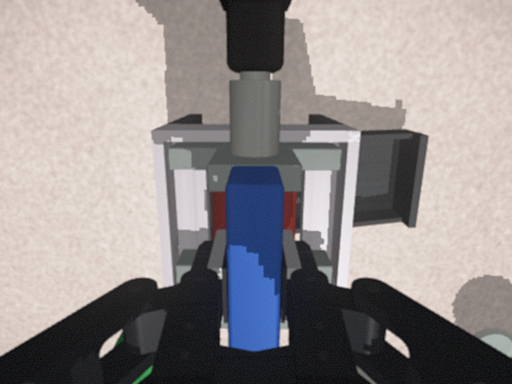

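```bash
python3 - <<'E'
from workcell import bot, sense, read_camera,camera_params
from h import *
bot.gripper_open()
p=sense()["tcp_pos"]
bot.movel([p[0],p[1],0.26],speed=0.15)
s=sense();print(s["time"],s["tcp_pos"],s["tool_rot"],s["contact_force"])
out=[]
for n in("wrist","side","scene"):
    im,d=read_camera(n);cv2.imwrite(f"pics/{n}5.png",im);np.savez(f"pics/{n}5.npz",im=im,d=d);out.append(im)
cv2.imwrite("pics/c5.png",np.hstack([cv2.resize(out[0],(400,300)),cv2.resize(out[1][80:230,130:330],(400,300),interpolation=2)]))
f=np.load("pics/wrist5.npz");d=f["d"];c=camera_params("wrist");T=c["mount"]
v,u=np.where(d>0);z=d[v,u]
X=(np.stack([(u-c["cx"])/c["fx"]*z,(v-c["cy"])/c["fy"]*z,z,1+0*z],1)@T.T)[:,:3]*1000
tz=s["tcp_pos"][2]*1000
def pr(n,k): Q=X[k]; print(n,len(Q),np.percentile(Q,[0,1,50,99,100],axis=0).round(1).tolist() if len(Q) else "")
pr("feet",(abs(X[:,2]-(tz-117))<1.5)&(X[:,0]>24)&(X[:,0]<42.3)&(abs(X[:,1])<47.5))
pr("rim",(abs(X[:,2]-(tz-115))<4)&(X[:,0]>43)&(abs(X[:,1])<56)&(X[:,0]<56))
pr("knob",(abs(X[:,2]-(tz-146))<2)&(X[:,0]>70)&(abs(X[:,1])<20)&(X[:,0]<130))
pr("flange",(abs(X[:,2]-(tz-149))<1)&(X[:,0]>70)&(abs(X[:,1])<20)&(X[:,0]<130))
pr("bridge",(abs(X[:,2]-(tz-187))<2)&(abs(X[:,1])<20)&(abs(X[:,0])<50))
E
```

```text
9.2 [0.525448   0.1923239  0.25918268] [-3.13100274  0.0032056   1.663337  ] [ 0.89208199 -0.11342662 -0.87384179]
feet 756 [[24.2, -47.4, 140.7], [25.7, -47.0, 140.7], [35.2, -23.8, 141.5], [40.6, 46.7, 143.6], [41.8, 47.5, 143.7]]
rim 961 [[43.0, -50.4, 140.8], [43.5, -49.5, 141.4], [47.1, -10.6, 143.2], [49.9, 55.2, 147.6], [50.0, 56.0, 148.0]]
knob 1622 [[70.4, -10.7, 111.2], [72.3, -7.7, 111.2], [92.3, 3.8, 112.3], [106.3, 15.9, 115.0], [111.9, 19.5, 115.2]]
flange 439 [[80.2, -11.7, 109.2], [82.3, -11.1, 109.2], [106.7, 4.4, 110.2], [111.7, 19.6, 111.2], [111.8, 19.8, 111.2]]
bridge 4130 [[-39.9, -6.7, 70.2], [-38.6, -6.5, 70.3], [3.8, 3.4, 71.5], [40.1, 13.1, 73.5], [40.7, 13.4, 74.2]]
```

View pics/c5.png

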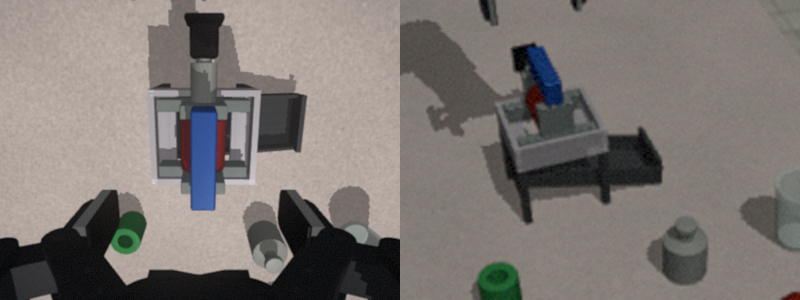

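```bash
python3 - <<'E'
from workcell import bot, sense, read_camera
from h import *
print(sense()["tool_rot"])
k=[0.5201,0.2843];o=[np.pi,0,np.radians(95.3)]
bot.movep([0.5201,0.2843,0.25],o)
bot.movel([*k,0.136],speed=0.12,f_stop=12)
s=sense();print(s["time"],s["tcp_pos"],s["tool_rot"],s["contact_force"])
bot.grab()
s=sense();print(s["time"],s["grip_width"],s["tcp_pos"],s["tool_rot"],s["contact_force"])
im,d=read_camera("scene");im2,_=read_camera("wrist")
cv2.imwrite("pics/c6.png",np.hstack([cv2.resize(im[80:230,250:450],(400,300),interpolation=2),cv2.resize(im2,(400,300))]))
E
```

```text
[-3.12934969  0.00363126  1.66333449]
10.9083 [0.5207717  0.28442391 0.13696874] [ 3.13991212e+00 -7.07174154e-04  1.66298867e+00] [-0.48131789 -0.79748746  0.675214  ]
11.4917 0.02305757201451617 [0.52020539 0.28441216 0.13635526] [ 3.14113825e+00 -2.78147873e-04  1.66305246e+00] [0.3922583  0.01812801 1.74798508]
```

View pics/c6.png

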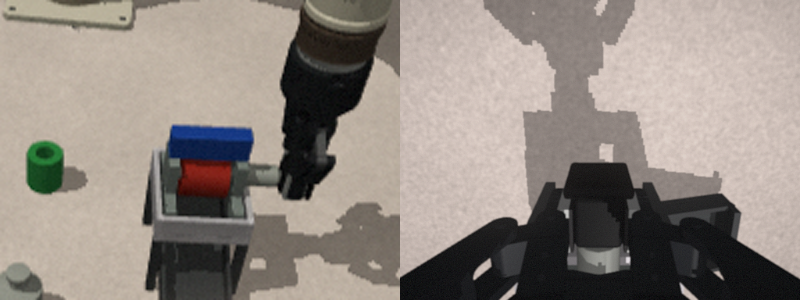

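Knob gripped centrally (width 23 mm) with little side force. Pulling now.

```bash
python3 - <<'E'
from workcell import bot, sense, read_camera
from h import *
p0=sense()["tcp_pos"];np.save("pics/p0.npy",p0);u=np.array([-.0924,.9957,0])
def st(t): s=sense();print(t,round(s["time"],2),((s["tcp_pos"]-p0)@u*1000).round(2),s["tcp_pos"].round(4),s["contact_force"].round(2),round(s["grip_width"],4))
r=bot.movel(p0+u*.055,speed=0.05,f_stop=20);st(r)
r=bot.movel(p0+u*.073,speed=0.02,f_stop=12);st(r)
bot.wait(1.2);st("hold")
im,d=read_camera("scene");im2,_=read_camera("side")
cv2.imwrite("pics/c7.png",np.hstack([cv2.resize(im[80:270,230:450],(440,380),interpolation=2),cv2.resize(im2[80:270,120:300],(360,380),interpolation=2)]))
E
```

```text
False 12.84 53.17 [0.5154 0.3374 0.1356] [ 0.58 -6.69  1.2 ] 0.0232
False 13.89 69.42 [0.5136 0.3535 0.1351] [  1.5 -11.3   1.6] 0.0236
hold 15.09 69.42 [0.5136 0.3535 0.1351] [  2.05 -10.89   1.59] 0.023
```

View pics/c7.png

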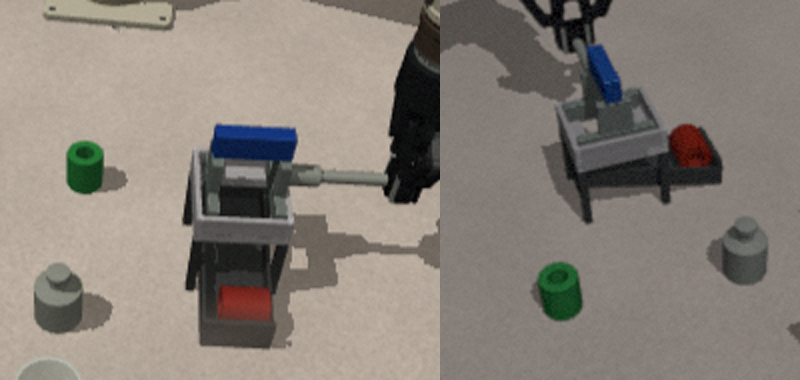

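```bash
python3 - <<'E'
from workcell import bot, sense, read_camera
from h import *
p0=np.load("pics/p0.npy");u=np.array([-.0924,.9957,0])
def st(t): s=sense();print(t,round(s["time"],2),((s["tcp_pos"]-p0)@u*1000).round(2),s["tcp_pos"].round(4),s["contact_force"].round(2),round(s["grip_width"],4))
r=bot.movel(p0+u*.0745,speed=0.02,f_stop=12);bot.wait(.5);st("more")
z=p0.copy()
bot.movel(z+u*.015,speed=0.03);st("a")
r=bot.movel(z+u*.004,speed=0.02,f_stop=12);st(r)
r=bot.movel(z-u*.002,speed=0.01,f_stop=6);bot.wait(.3);st(r)
im,d=read_camera("scene");im2,_=read_camera("side")
cv2.imwrite("pics/c8.png",np.hstack([cv2.resize(im[80:270,230:450],(440,380),interpolation=2),cv2.resize(im2[80:270,120:300],(360,380),interpolation=2)]))
E
```

```text
more 15.94 69.54 [0.5135 0.3536 0.1348] [  1.69 -13.48  -0.48] 0.023
a 18.07 15.02 [0.5186 0.2993 0.1363] [-3.08 -3.03  2.07] 0.0233
False 18.77 3.76 [0.5197 0.2881 0.1363] [-4.82 -2.86  3.16] 0.0232
True 19.45 2.82 [0.5195 0.2872 0.1363] [3.59 3.77 3.15] 0.0231
```

View pics/c8.png

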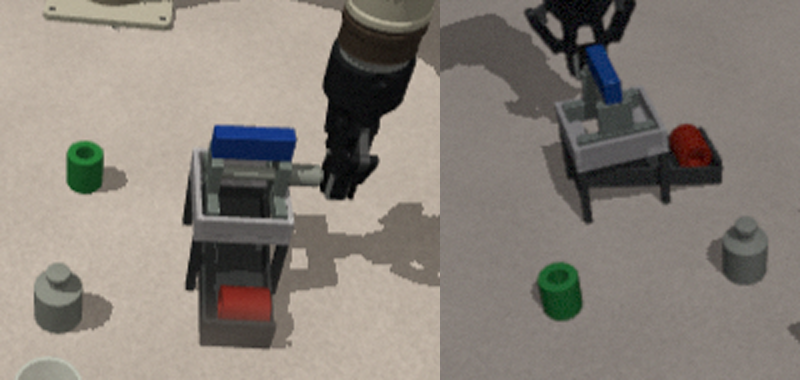

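```bash
python3 - <<'E'
from workcell import bot, sense, read_camera,camera_params,models
from h import *
from scipy.spatial.transform import Rotation as Ro
bot.gripper_open()
p=sense()["tcp_pos"]
bot.movel([p[0],p[1],0.26],speed=0.15)
bot.movep([0.52,0.19,0.29],[np.pi,0,np.radians(95.3)])
bot.wait(.5)
s=sense();print(s["time"],s["tcp_pos"],s["tool_rot"],s["contact_force"])
out={}
for n in("wrist","side","scene"):
    im,d=read_camera(n);np.savez(f"pics/{n}9.npz",im=im,d=d);cv2.imwrite(f"pics/{n}9.png",im);out[n]=im
c=camera_params("wrist");T=c["mount"];d=np.load("pics/wrist9.npz")["d"]
v,u=np.where(d>0);z=d[v,u]
X=(np.stack([(u-c["cx"])/c["fx"]*z,(v-c["cy"])/c["fy"]*z,z,1+0*z],1)@T.T)[:,:3]
# world, then stand frame
W=X@Ro.from_euler("xyz",s["tool_rot"]).as_matrix().T+s["tcp_pos"]
a=np.radians(5.3);D=W-[.5286,.1927,0];S=np.stack([np.cos(a)*D[:,0]+np.sin(a)*D[:,1],-np.sin(a)*D[:,0]+np.cos(a)*D[:,1],D[:,2]],1)*1000
def pr(n,zz,x0,x1,y0,y1,t=1.5):
    Q=S[(abs(S[:,2]-zz)<t)&(S[:,0]>x0)&(S[:,0]<x1)&(S[:,1]>y0)&(S[:,1]<y1)];print(n,len(Q),np.percentile(Q,[0,1,50,99,100],axis=0).round(1).tolist() if len(Q) else "")
pr("bridge",187,-20,20,-50,55,2);pr("knobgrip",146,-16,16,70,140);pr("flange",149,-25,25,70,150)
pr("rimfront",115,-56,56,44,60,2)
pr("roller",53,60,130,-40,40,5)
cv2.imwrite("pics/c9.png",np.hstack([cv2.resize(out["wrist"],(400,300)),cv2.resize(out["scene"][80:245,230:450],(400,300),interpolation=2)]))
E
```

```text
22.1417 [0.51989854 0.19048869 0.2897343 ] [-3.14119896e+00  7.75066434e-05  1.66415613e+00] [-0.2624459   0.32228943  0.22997577]
bridge 3193 [[-10.3, -37.2, 185.0], [-10.3, -36.0, 186.0], [-0.7, 5.9, 187.7], [8.9, 42.4, 188.9], [9.2, 43.1, 189.0]]
knobgrip 1154 [[-15.4, 71.1, 144.5], [-12.6, 81.0, 144.6], [-0.5, 95.2, 146.5], [10.9, 108.7, 147.5], [14.2, 114.8, 147.5]]
flange 535 [[-16.1, 82.2, 147.5], [-16.0, 82.9, 147.5], [-0.7, 109.4, 148.8], [14.3, 114.0, 150.5], [14.8, 114.6, 150.5]]
rimfront 580 [[-54.6, 44.5, 113.0], [-54.4, 44.6, 113.6], [-13.2, 47.0, 115.8], [54.0, 49.4, 116.9], [55.0, 49.5, 117.0]]
roller 1504 [[82.4, -18.6, 48.0], [83.6, -17.6, 48.2], [98.4, 7.8, 54.2], [117.0, 31.3, 57.1], [118.1, 31.5, 57.9]]
```

View pics/c9.png

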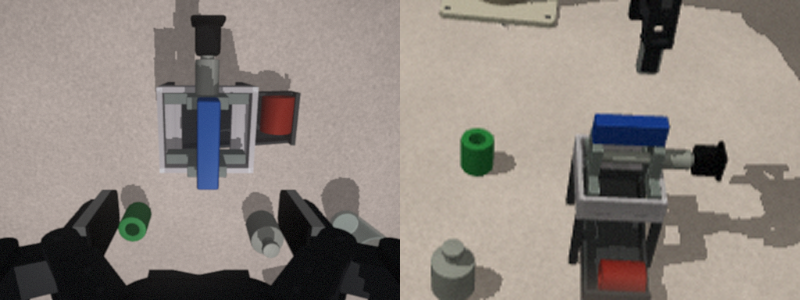

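View pics/side9.png

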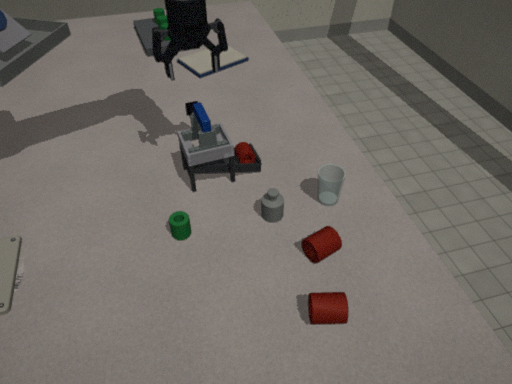

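```bash
python3 - <<'E'
from workcell import ticket,sense
print(ticket.hand_in(),sense()["time"])
E
```

```text
the job is handed in; nothing more can be done
the job is handed in; nothing more can be done
```

The job is done and handed in at about 22 s of the 51 s allowed; the hand-in reports no verdict.

- **Seating:** I lifted the carrier by its bridge, set it down in the seat and let go. It sits level and square. The pull slid it about 2.6 mm towards the knob side, within the pocket's play.
- **Pull:** I drew the knob out until the pull rose from 11 to 13.5 N with only 0.1 mm more movement, so it was at its stop. I held it there for more than a second, and the roller dropped and rolled to the end of the chute, about 100 mm along.
- **Return:** I eased the knob back in under grip and released it at home. The knob's outer face lies 71.5 mm beyond the bridge end, which is its home distance.
- **Last pictures:** The weight, green spare roller and beaker appear where they were. The gripper was clear of everything.

**Disagreement:** With the carrier in the grip, the scene and side cameras put it 2–3 mm further along its own axis than the wrist camera did. I placed it by the wrist camera's view of the feet against the rim, and it went in first time.

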